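# Plug in the relay and hold the activator hood at 45 degrees

## Robot

A 6-joint arm with a two-finger parallel gripper is mounted at the origin on a cart in front of the work surface, level with it; the furniture and walls round the work are solid. World frame = base frame: x ahead of the robot, y to its left, z up, the work surface at z = 0. Lengths are in m, angles in rad, forces in N, time in s.
With the tool pointing down it reaches from about 0.35 to 0.975 m from the base axis. Payload 4.9 kg.
Tool frame: the origin (TCP) lies at the very end of the fingers, on their centre line; the grasp point (between the pads) lies 19 mm behind it; z points along the fingers, y is the line along which they close (so a half turn about z gives the same grasp; the last joint's range is limited). The gripper opens to 85 mm and grips with 20 to 120 N. Pads are 22 mm wide; open, the fingers measure 114 mm over their backs; the gripper's body (76 mm by 85 mm) begins 54 mm behind the grasp point. The pads swing forward as they close: fully open they stand 13 mm farther back than shut.
Start: joints at [1.193, 0.053, 1.613, -0, 1.476, -0.119], TCP at [0.16, 0.604, 0.195] pointing down, gripper open.
Joint ranges: [-3.01, 3.01], [-1.01, 2.22], [0.06, 2.58], [-1.02, 4.17], [0.09, 2.62], [-3.14, 3.14]. Speed limits (rad/s): [2.57, 2.57, 3.14, 3.14, 3.14, 3.14].

## Interface

Orientations are given as a unit quaternion [w, x, y, z].
In Python, from plant import * gives the robot as it stands.
- The arm moves only by the tool jog_arm, never from a script. Its argument "moves" is a list that holds one entry, the list of rows, each a list of 7 numbers: the finger opening in cm, from 0 to 8.54, then the shift along the tool's x, y, z in cm, then the turn, a rotation vector about the tool's x, y, z in rad. A call has 1 to 20 rows; each row shifts and turns the commanded pose from where the row before left it, along the tool's axes as they then stand; what a row does not reach is not made up. A row lasts 1/12 s, in which the tool goes at most 41.7 mm and 7.16 degrees, less where a joint would pass 70% of its speed; a pose out of reach is approached as far as the arm can. A call is refused whole if a number of a shift passes 4.17 or a number of a turn 0.125, either way. A call with a gripper value outside its range is refused whole. The fingers move at their own pace and stop on an object; the grip force is fixed at half the most. Time passes only in rows, so rows that do not move let the fingers close. It gives the time, the measured TCP pose, the force, the opening and the grip force at its end, in the units of the state.
- state(): the state, without advancing time (a new reading comes with each control period).
- grab_frame(name): name is "scene" or "top" or "wrist"; returns a dict with "color" (420x560x3 uint8, blue, green, red), "depth" (420x560 float32, m along the optical axis (not along the pixel's ray), 0 where there is no reading), "fx", "fy", "cx", "cy" (pixels), "R" (3x3) and "t" (3): a world point X has camera coordinates R X + t. Camera axes: x right, y down, z forward; pixel columns grow to the right and rows downward; lengths in m; the calibration is good to about 2 mm. A picture is of the moment at which its call begins.
- job_done(): hands the job in; it is judged then, once.
Trained networks look in a picture, given as the dict that the camera call returned (one of the last four; its "shot" number tells which), for a name from the list of things; names that differ only in an ending like _2 or _b are one class to them, and where a whole thing is asked for, a point or a joint stands for the part that bears it (a point fixed in the world has none). Each returns a list of dicts, best first, with "p" (0 to 1); they miss things now and then, are a little off and sometimes report something else, mostly with a low value. They report only what shows in the picture. A call takes as long as a camera call. They do not tell look-alikes from the thing itself.
- recognise(name, picture): "rect" ([centre column, centre row, width, height] in pixels, round what is visible of it).
- regions_of(name, picture): "pixels" (420x560 bool, what is visible of it) and "rect" ([centre column, centre row, width, height] in pixels, round what is visible of it).
The state is a dict: "time": time; "joint_pos": joint angles; "joint_vel": joint speeds; "joint_efforts": joint torques, N m; "tool_pos": TCP position; "tool_rot": TCP orientation; "contact_force": force on the tool from outside, world axes, zero at the start; "ft_torque": the same for the moment, N m; "gripper_width": opening from 0.0 (shut) to 1.0 (fully open); "grasp_force": force on a finger pad.
Only numpy, scipy, OpenCV 4.12 (cv2) and the standard library are available. Lean on these libraries where they do the work, as an engineer would, in place of code of your own. Each camera call takes 0.05 s, during which the arm holds its last target. There are 200 camera calls.

## Task

Plug the orange relay fully home into the socket on the blue cement activator's grey control block while the hood is still shut. Then lift the activator's sprung hood by its black grip and hold it open at 45 degrees, where the red stripe on its edge lines up with the green line, so that I can check the heels drying inside; finish while still holding it there, as it falls shut if let go. Leave the other things on the bench where they are.

Things in the scene. Friction and masses are not known exactly. Their poses are not given: they have to be found in the camera images.
- relay: plug-in relay, 60 g: orange block 24 (x) x 34 (y) x 36 mm on a black plug foot 16 x 24 mm, 18 mm long (54 mm tall in all). Stands on its foot on the bench. Origin: centre of the foot's lower end, z up. Grip the orange block across its 24 mm, high enough that the fingertips stay above the foot. Fits the socket either way round.
- socket (a point): centre of the mouth of the relay socket: rectangular hole in the level top, 50 mm above the bench, of the grey control block; thin yellow frame round it. 18 mm (x) x 26 mm (y), i.e. 1 mm play each side; 22 mm deep; chamfered. Axes parallel to the activator's. Fully home, the orange block rests on the grey top and the relay's origin is 18 mm below this point.
- activator: blue cement activator, fixed: open glow box 180 (x) x 200 (y) mm, rim 85 mm above the bench, two heel blocks fixed inside; grey control block, 120 (x) x 86 (y) mm, on its +y side. Origin: on the bench under the centre of the glow box; -x is its front (towards the robot).
- hood (a joint): hood of the activator: 12 mm thick blue frame, amber window, hinged on the box's far (+x) upper edge. 0 = shut (level), grows as the front edge rises (rad; 0.785 = 45 degrees), stop at 1.35. Weight (250 g) and a spring pull it shut with about 2 N at the grip.
- hood_hinge (a point): middle of the hood's hinge line, which runs along the activator's y, 91 mm above the bench. On its right-hand (-y) end a white plate 66 mm square carries a green line slanting up at 45 degrees; the red stripe on the hood's right edge is in line with it when the hood is at 45 degrees.
- hood_grip (a point): centre of the hood's black barrel grip: cylinder 20 mm across, 36 mm long, lying along the activator's y, on two steel straps 35 mm in front of the hood's front edge, 215 mm from the hinge line and level with it when shut. Moves with the hood. Pinch its two flat ends (36 mm) from above; it can turn between the fingers as the hood rises.
- solvent_can: bystander, leave alone: red solvent can with a sprung dish on top, 70 mm across, 140 tall. Origin: centre of its underside.
- tape: bystander, leave alone: roll of masking tape lying flat, 92 mm across, 24 high. Origin: centre of its underside.
- thread: bystander, leave alone: red cone of thread, 50 mm across, 68 tall. Origin: centre of its underside.
- stone: bystander, leave alone: grey rubbing block, 33 x 59 x 15. Origin: centre of its underside.
- primer_bottle: bystander, leave alone: white squeeze bottle with a blue spout, 49 mm across, 150 tall. Origin: centre of its underside.
- shoe_hammer: bystander, leave alone: shoemaker's hammer lying down, 250 mm long. Origin: centre of its underside.
There are look-alikes about, which are no part of the job. Several things have the shape of the relay; the one meant has the colours described above.

How it is judged:
By the outcome, as a careful person would: the job done as asked, in the order asked, and still so for the second after the job is handed in, while the arm keeps its last pose, push and grip.
It also fails if it takes over 67 s, if anything falls off the work surface, if the arm or the gripper's body presses on something with over 40 N, if the wrist force passes 120 N, or if a joint passes its speed limit or range.

## Working session

There is one attempt and no reset: what is moved stays moved. The work goes in short steps, Python scripts to look and compute and a tool call to move; the robot and the scene stay as the last step left them, time stands still between calls to the robot, and variables do not carry over. Pictures are saved under pics/ and viewed, at most 10 in all, crops included, and the job is handed in when it is done.

Besides the shell and the picture viewer there is one more tool, called after "Call:" as name(argument=value, ...) on one line, values as JSON. jog_arm: Moves the arm, as the interface text tells. Its arguments: {"type":"object","properties":{"moves":{"type":"array"}},"required":["moves"]}

```bash
mkdir -p pics; ls; cat > h.py <<'E'
from plant import *
import numpy as np, cv2
from scipy.spatial.transform import Rotation as Ro
def world(f,mask):
    v,u=np.nonzero(mask&(f["depth"]>0)); d=f["depth"][v,u]
    c=np.c_[(u-f["cx"])/f["fx"]*d,(v-f["cy"])/f["fy"]*d,d]
    return (c-f["t"])@f["R"]
def pix(f,X):
    c=np.asarray(f["R"])@np.asarray(X)+f["t"]; return c[0]/c[2]*f["fx"]+f["cx"],c[1]/c[2]*f["fy"]+f["cy"]
E
python3 - <<'E'
from h import *
a=grab_frame("scene");b=grab_frame("top")
cv2.imwrite("pics/s.png",a["color"]);cv2.imwrite("pics/t.png",b["color"])
for n in ["relay","socket","activator","hood_grip","hood","solvent_can","primer_bottle","shoe_hammer"]:
  for k,f in (("s",a),("t",b)):
    for r in regions_of(n,f)[:4]:
        w=world(f,r["pixels"])
        print(n,k,round(r["p"],2),np.round(r["rect"]),np.round(np.median(w,0),3) if len(w) else "",np.round(w.min(0),3),np.round(w.max(0),3))
for f in (a,b): print(np.round(-np.array(f["R"]).T@f["t"],3))
s=state();print(s)
E
```

```text
pics
relay s 0.68 [364. 176.  14.  20.] [ 0.448 -0.309  0.045] [ 0.433 -0.331 -0.002] [ 0.467 -0.296  0.06 ]
relay s 0.57 [322. 186.  17.  18.] [ 0.538 -0.208  0.043] [ 0.521 -0.279 -0.002] [ 0.578 -0.192  0.058]
relay s 0.47 [354. 196.   8.  20.] [ 0.445 -0.227  0.047] [ 0.431 -0.257 -0.001] [ 0.464 -0.218  0.06 ]
relay t 0.72 [353. 220.  16.  13.] [ 0.54  -0.21   0.053] [ 0.525 -0.229  0.004] [ 0.557 -0.192  0.061]
relay t 0.52 [140. 260.  32.  36.] [0.449 0.359 0.023] [ 0.402  0.311 -0.004] [0.491 0.404 0.035]
relay t 0.5 [392. 255.  11.  15.] [ 0.451 -0.311  0.053] [ 0.433 -0.329  0.027] [ 0.467 -0.294  0.061]
relay t 0.44 [281. 206.  83.  94.] [ 0.595 -0.024  0.094] [ 0.466 -0.132  0.002] [0.696 0.081 0.106]
socket s 0.88 [266. 223. 109. 129.] [0.588 0.026 0.092] [ 0.463 -0.283 -0.002] [0.75  0.166 0.151]
socket t 0.71 [267. 205. 119.  89.] [ 0.597 -0.002  0.093] [ 0.463 -0.153 -0.013] [0.699 0.166 0.15 ]
socket t 0.46 [283. 206.  82.  94.] [ 0.595 -0.023  0.094] [ 0.463 -0.139 -0.005] [0.694 0.081 0.107]
activator s 0.72 [266. 221. 109. 130.] [0.588 0.028 0.092] [ 0.463 -0.212 
[... 1911 characters left out ...]
302373e+00,  5.26786424e-02,  1.61290086e+00,  7.27504640e-06,
        1.47598476e+00, -1.19025951e-01]), 'joint_vel': array([ 6.15569180e-04, -8.20098175e-04,  2.09977002e-03, -1.53729790e-05,
       -1.90588623e-03, -5.58187556e-04]), 'joint_efforts': array([-4.40625163e-04, -3.93674147e+01, -3.70470142e+01, -8.39063091e-05,
        5.60541412e-04,  4.53916456e-06]), 'tool_pos': array([0.15992624, 0.60417856, 0.19521631]), 'tool_rot': array([-2.06960839e-08,  1.29013070e-01,  9.91642893e-01,  1.46475125e-05]), 'contact_force': array([ 0.67631697,  0.39715737, -1.45031319]), 'ft_torque': array([ 0.00643394, -0.01105093,  0.02662174]), 'grasp_force': 0.0, 'gripper_width': 1.0052982504739683}
```

View pics/s.png

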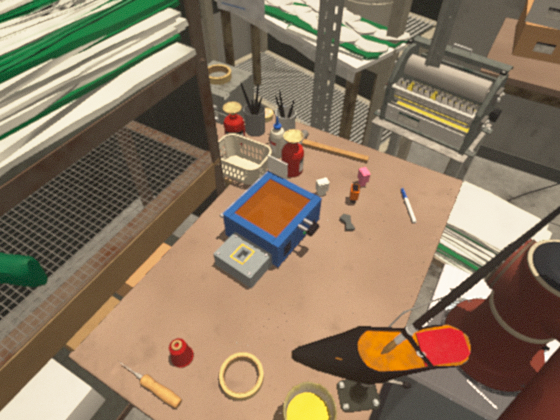

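View pics/t.png

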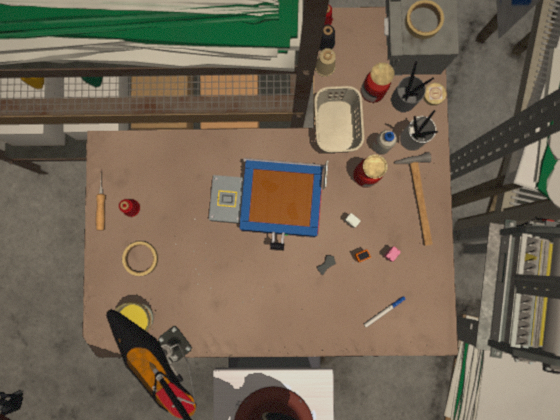

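The scene view shows the orange relay at about (354,193), between white (322,186) and pink (364,176) look-alikes. In the top view it is at (362,255), with the socket frame at (227,199) and the grip at (278,241). A shoe on a stand, at about (150,360) in the top view, is close to the arm's path.

```bash
python3 - <<'E'
from h import *
b=grab_frame("top")
C=b["color"].astype(int)
def box(u0,u1,v0,v1):
    m=np.zeros(C.shape[:2],bool);m[v0:v1,u0:u1]=1;return m
w=world(b,box(80,215,290,419)); 
for lo,hi in((.03,.1),(.1,.2),(.2,.3),(.3,.6),(.6,1.2)):
    q=w[(w[:,2]>lo)&(w[:,2]<hi)]
    if len(q): print("shoe z",lo,len(q),q.min(0).round(3),q.max(0).round(3))
w=world(b,box(0,330,0,140)); q=w[(w[:,2]>.2)]; print("shelf",q.min(0).round(3),q.max(0).round(3)); 
for y in np.arange(-.2,.9,.1):
    p=q[abs(q[:,1]-y)<.05]
    if len(p): print(round(y,1),p[:,0].min().round(3),p[:,2].min().round(2))
B,G,R=C[...,0],C[...,1],C[...,2]
# relay orange
m=box(350,375,243,266)
w=world(b,m); top=w[(w[:,2]>.04)]; print("relay top",top.mean(0).round(4),len(top),cv2.minAreaRect((top[:,:2]*1000).astype(np.float32)))
# yellow frame
m=box(212,243,180,218)&(R-B>50)&(G-B>40); w=world(b,m);print("frame",w.mean(0).round(4),len(w),cv2.minAreaRect((w[:,:2]*1000).astype(np.float32)))
# hood by blue
m=box(235,330,155,240)&(B-R>60);w=world(b,m);w=w[w[:,2]>.08];print("hood",cv2.minAreaRect((w[:,:2]*1000).astype(np.float32)))
m=box(268,290,234,250)&(C.sum(2)<150);w=world(b,m);w=w[w[:,2]>.07];print("grip",w.mean(0).round(4),len(w),cv2.minAreaRect((w[:,:2]*1000).astype(np.float32)))
E
```

```text
shoe z 0.03 650 [0.142 0.227 0.03 ] [0.334 0.4   0.1  ]
shoe z 0.1 250 [0.142 0.208 0.1  ] [0.331 0.346 0.195]
shoe z 0.2 3617 [0.095 0.17  0.203] [0.336 0.361 0.3  ]
shoe z 0.3 470 [0.14  0.155 0.3  ] [0.326 0.353 0.424]
shelf [ 0.791 -0.09   0.2  ] [0.951 0.605 0.719]
-0.1 0.802 0.2
0.0 0.791 0.39
0.1 0.796 0.39
0.2 0.805 0.4
0.3 0.806 0.39
0.4 0.799 0.2
0.5 0.799 0.2
0.6 0.814 0.2
relay top [ 0.447  -0.235   0.0532] 126 ((446.91259765625, -235.7097930908203), (24.064395904541016, 34.273590087890625), 22.55865478515625)
frame [0.6027 0.1199 0.0506] 129 ((602.4120483398438, 119.30264282226562), (51.02254104614258, 43.98381423950195), 84.79255676269531)
hood ((597.439697265625, -23.698959350585938), (197.42257690429688, 179.15042114257812), 84.36956787109375)
grip [ 0.4739 -0.012   0.0987] 84 ((473.963623046875, -11.138763427734375), (34.214561462402344, 16.352073669433594), 83.52384948730469)
```

Call:
jog_arm(moves=[[[8.5, 0, 0, -4.0, 0, 0, 0], [8.5, 0, 0, -4.0, 0, 0, 0], [8.5, 0, 0, -4.0, 0, 0, 0], [8.5, 0, 0, -4.0, 0, 0, 0], [8.5, 0, 0, -4.0, 0, 0, 0], [8.5, 0, 0, -4.0, 0, 0, 0], [8.5, 0, 0, -4.0, 0, 0, 0], [8.5, 0, 0, -4.0, 0, 0, 0], [8.5, -3.6, -1.4, 0, 0, 0, 0], [8.5, -3.6, -1.4, 0, 0, 0, 0], [8.5, -3.6, -1.4, 0, 0, 0, 0], [8.5, -3.6, -1.4, 0, 0, 0, 0], [8.5, -3.6, -1.4, 0, 0, 0, 0], [8.5, -3.6, -1.4, 0, 0, 0, 0], [8.5, -3.6, -1.4, 0, 0, 0, 0], [8.5, -3.6, -1.4, 0, 0, 0, 0], [8.5, -3.6, -1.4, 0, 0, 0, 0]]])

```text
time: 2.37
tool_pos: [0.4421, 0.398, 0.5154]
tool_rot: [0.0, 0.129, 0.992, 0.0]
contact_force: [0.4, 0.7, 0.4]
gripper_width: 0.989
grasp_force: 0.0
```

Call:
jog_arm(moves=[[[8.5, -1.6, -3.7, 0, 0, 0, 0], [8.5, -1.6, -3.7, 0, 0, 0, 0], [8.5, -1.6, -3.7, 0, 0, 0, 0], [8.5, -1.6, -3.7, 0, 0, 0, 0], [8.5, -1.6, -3.7, 0, 0, 0, 0], [8.5, -1.6, -3.7, 0, 0, 0, 0], [8.5, -1.6, -3.7, 0, 0, 0, 0], [8.5, -1.6, -3.7, 0, 0, 0, 0], [8.5, -1.6, -3.7, 0, 0, 0, 0], [8.5, -1.6, -3.7, 0, 0, 0, 0], [8.5, -0.1, -2.68, 2.9, 0, 0, 0], [8.5, -0.1, -2.68, 2.9, 0, 0, 0], [8.5, -0.1, -2.68, 2.9, 0, 0, 0], [8.5, -0.1, -2.68, 2.9, 0, 0, 0], [8.5, -0.1, -2.68, 2.9, 0, 0, 0], [8.5, -0.1, -2.68, 2.9, 0, 0, 0], [8.5, -0.1, -2.68, 2.9, 0, 0, 0], [8.5, -0.1, -2.68, 2.9, 0, 0, 0], [8.5, -0.1, -2.68, 2.9, 0, 0, 0]]])

```text
time: 3.95
tool_pos: [0.4472, -0.2358, 0.2531]
tool_rot: [0.0, 0.129, 0.992, -0.0]
contact_force: [-0.3, -0.5, 0.2]
gripper_width: 0.999
grasp_force: 0.0
```

Call:
jog_arm(moves=[[[6, 0, 0, 0, 0, 0, 0.115], [6, 0, 0, 0, 0, 0, 0.115], [6, 0, 0, 0, 0, 0, 0.115], [6, 0, 0, 0, 0, 0, 0.115], [6, 0, 0, 0, 0, 0, 0.115], [6, 0, 0, 0, 0, 0, 0.115], [6, 0, 0, 0, 0, 0, 0.115], [6, 0, 0, 0, 0, 0, 0.115], [6, 0, 0, 0, 0, 0, 0]]])

```text
time: 4.7
tool_pos: [0.4479, -0.2346, 0.2543]
tool_rot: [0.0, 0.557, 0.831, 0.0]
contact_force: [-0.2, -0.6, -0.5]
gripper_width: 0.7
grasp_force: 0.0
```

```bash
cat >> h.py <<'E'
def tcp():
    s=state();q=s["tool_rot"];R=Ro.from_quat([q[1],q[2],q[3],q[0]]).as_matrix()
    print("t",round(s["time"],2),"tcp",np.round(s["tool_pos"],4),"yaw_y",np.degrees(np.arctan2(R[1,1],R[0,1])).round(2),"z",R[:,2].round(4),"F",np.round(s["contact_force"],1),"w",round(s["gripper_width"]*85.4,1),"g",round(s["grasp_force"],1))
    return s,R
def rect(w): return cv2.minAreaRect((w[:,:2]*1000).astype(np.float32))
E
python3 - <<'E'
from h import *
s,R=tcp(); print(s["joint_pos"].round(2))
a=grab_frame("wrist");cv2.imwrite("pics/w1.png",a["color"])
C=a["color"].astype(int);B,G,Rr=C[...,0],C[...,1],C[...,2]
print("cam",np.round(-np.array(a["R"]).T@a["t"],3))
for r in regions_of("relay",a)[:4]:
    w=world(a,r["pixels"]);t=w[(w[:,2]>.048)&(w[:,2]<.06)]
    if len(t)>20: print(r["p"],r["rect"],C[r["pixels"]].mean(0).round(),t.mean(0).round(4),rect(t))
E
```

```text
t 4.7 tcp [ 0.4479 -0.2346  0.2543] yaw_y 22.36 z [ 2.e-04 -1.e-04 -1.e+00] F [-0.2 -0.6 -0.5] w 59.8 g 0.0
[-0.63 -0.27  1.81  0.    1.6  -1.02]
cam [ 0.416 -0.157  0.433]
0.74 [263.4, 230.6, 31.7, 40.8] [144. 131. 203.] [ 0.4531 -0.316   0.0543] ((453.3768615722656, -317.1519775390625), (24.04266357421875, 33.714298248291016), 50.524169921875)
0.64 [283.7, 170.5, 22.4, 34.8] [ 40.  83. 133.] [ 0.449  -0.2379  0.0544] ((449.3829040527344, -238.42413330078125), (23.50420570373535, 33.076881408691406), 22.491710662841797)
0.43 [459.7, 97.2, 197.4, 194.3] [ 61.  91. 123.] [ 0.5315 -0.0923  0.054 ] ((549.7216186523438, -107.04631805419922), (77.06681060791016, 168.04782104492188), 50.59354782104492)
```

View pics/w1.png

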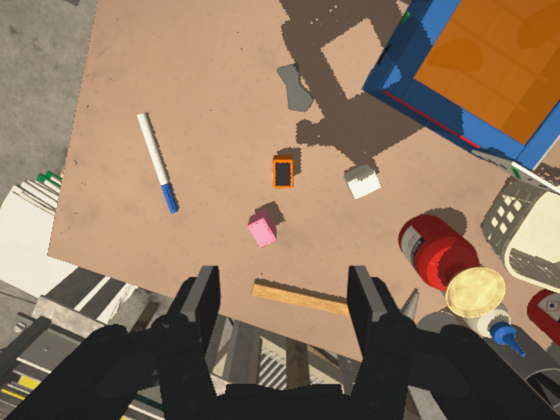

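The wrist view shows the orange-rimmed relay at (283,172), pink at (262,230) and white at (363,182). The relay's yaw agrees with the top view at 22.5°.

Call:
jog_arm(moves=[[[6, -0.2, -0.05, 3.8, 0, 0, 0], [6, 0, 0, 3.8, 0, 0, 0], [6, 0, 0, 3.8, 0, 0, 0], [6, 0, 0, 3.8, 0, 0, 0], [6, 0, 0, 3.5, 0, 0, 0], [6, 0, 0, 2.5, 0, 0, 0], [6, 0, 0, 1.6, 0, 0, 0], [6, 0, 0, 0, 0, 0, 0], [1, 0, 0, 0, 0, 0, 0], [1, 0, 0, 0, 0, 0, 0], [1, 0, 0, 0, 0, 0, 0], [1, 0, 0, 0, 0, 0, 0], [1, 0, 0, 0, 0, 0, 0], [1, 0, 0, 0, 0, 0, 0], [1, 0, 0, 0, 0, 0, 0]]])

```text
time: 6.05
tool_pos: [0.4485, -0.2369, 0.0268]
tool_rot: [0.0, 0.556, 0.831, -0.0]
contact_force: [-0.1, -0.5, -0.1]
gripper_width: 0.115
grasp_force: 0.0
```

```bash
python3 - <<'E'
from h import *
tcp()
E
```

```text
t 6.05 tcp [ 0.4485 -0.2369  0.0268] yaw_y 22.47 z [ 8.e-04 -6.e-04 -1.e+00] F [-0.1 -0.5 -0.1] w 9.8 g 0.0
```

The fingers closed to 9.8 mm with no grip force, so they missed the relay. I'll look before doing anything else.

```bash
python3 - <<'E'
from h import *
tcp()
a=grab_frame("wrist");b=grab_frame("top");s=grab_frame("scene")
im=np.zeros((600,800,3),np.uint8)
im[:420,:560]=a["color"]
im[420:,:300]=cv2.resize(b["color"][220:290,310:415],(300,180))
im[420:,300:600]=cv2.resize(s["color"][160:220,310:410],(300,180))
cv2.imwrite("pics/w2.png",im)
E
```

```text
t 6.05 tcp [ 0.4485 -0.2369  0.0268] yaw_y 22.47 z [ 8.e-04 -6.e-04 -1.e+00] F [-0.1 -0.5 -0.1] w 9.8 g 0.0
```

View pics/w2.png

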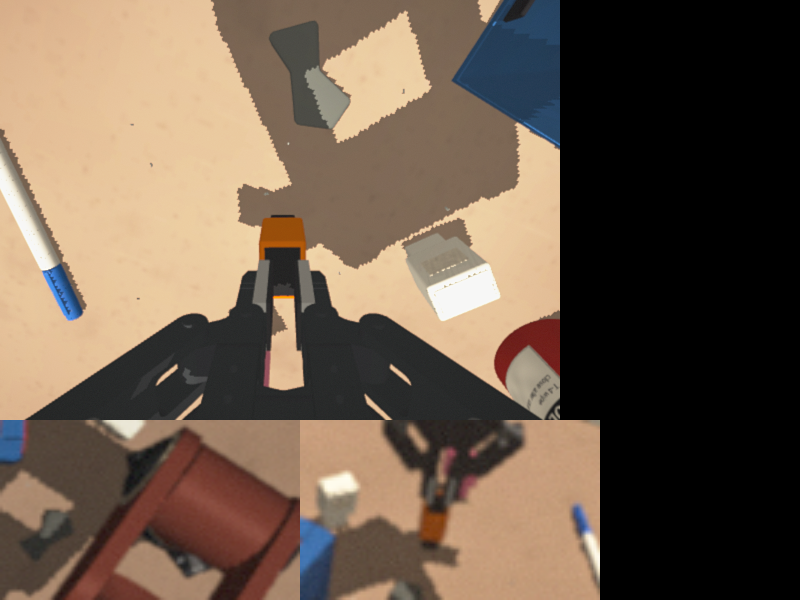

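The wrist view shows the relay at (283,255) with the finger pads at (265,285) and (305,285), apparently over or behind its top. I'll check the geometry with depth.

```bash
python3 - <<'E'
from h import *
s,R=tcp()
a=grab_frame("wrist")
print("tcp pix",pix(a,s["tool_pos"]),"grasp pix",pix(a,s["tool_pos"]-.019*R[:,2]),"relay top",pix(a,[.448,-.237,.054]))
for u,v in [(283,217),(283,230),(265,240),(300,240),(283,255),(283,270),(283,290),(283,297),(263,270),(268,300),(305,270),(307,300),(255,290),(312,285)]:
    m=np.zeros((420,560),bool);m[v,u]=1;w=world(a,m)
    if len(w): print(u,v,w[0].round(4),((w[0]-s["tool_pos"])@R*1000).round(1),a["color"][v,u])
E
```

```text
t 6.2 tcp [ 0.4482 -0.2367  0.0263] yaw_y 22.46 z [ 1.e-04 -1.e-04 -1.e+00] F [ 0.2  0.1 -0.4] w 10.0 g 0.0
tcp pix (np.float64(282.74643533770103), np.float64(244.5887333577296)) grasp pix (np.float64(282.68532258435476), np.float64(259.85676323033783)) relay top (np.float64(282.1178497241142), np.float64(268.2959744925736))
283 217 [ 0.4447 -0.2281  0.0049] [ 9.3  0.1 21.4] [31 40 60]
283 230 [ 0.4427 -0.2231  0.0391] [ 14.7   0.2 -12.8] [ 10  77 152]
265 240 [ 0.4344 -0.2266  0.0518] [ 14.5  -8.9 -25.5] [ 10  77 153]
300 240 [ 0.4508 -0.2202  0.0511] [ 14.2   8.7 -24.8] [ 10  78 154]
283 255 [ 0.4453 -0.2292  0.0554] [  8.    0.2 -29.1] [37 38 37]
283 270 [ 0.4486 -0.2372  0.0551] [ -0.6   0.2 -28.8] [34 33 35]
283 290 [ 0.4535 -0.2491  0.0533] [-13.5   0.2 -27. ] [58 59 61]
283 297 [ 0.4546 -0.2519  0.0551] [-16.5   0.2 -28.8] [  5 138 252]
263 270 [ 0.4362 -0.2302  0.0748] [ 10.6  -8.6 -48.5] [106 114 118]
268 300 [ 0.4387 -0.2279  0.099 ] [ 11.7  -5.3 -72.7] [38 39 39]
305 270 [ 0.453  -0.2227  0.0756] [ 11.1   9.8 -49.4] [108 116 121]
307 300 [ 0.4521 -0.2224  0.099 ] [ 11.7   9.1 -72.7] [106 115 119]
255 290 [ 0.4339 -0.2302  0.092 ] [ 11.4 -10.7 -65.7] [107 115 118]
312 285 [ 0.4547 -0.2215  0.0886] [ 11.6  11.8 -62.3] [86 93 95]
```

```bash
python3 - <<'E'
from h import *
s,R=tcp()
for n in("wrist","scene"):
    a=grab_frame(n)
    w=world(a,np.ones((420,560),bool)); l=(w-s["tool_pos"])@R*1000
    for lo in range(-80,30,6):
        q=l[(l[:,2]>=lo)&(l[:,2]<lo+6)&(abs(l[:,1])<45)&(abs(l[:,0])<22)]
        if len(q): print(n,lo,len(q),"x",q[:,0].min().round(),q[:,0].max().round(),"y",np.percentile(q[:,1],[0,10,50,90,100]).round(1))
u,v=pix(a,s["tool_pos"]);print(u,v)
u,v=int(u),int(v)
im=cv2.resize(a["color"][v-40:v+20,u-40:u+40],(800,600),interpolation=cv2.INTER_CUBIC);cv2.imwrite("pics/s2.png",im)
E
```

```text
t 6.25 tcp [ 0.4481 -0.2367  0.0262] yaw_y 22.46 z [-0.  0. -1.] F [0.2 1.4 0.2] w 9.9 g 0.0
wrist -80 664 x -10.0 14.0 y [-26.1 -18.   -4.6  21.   27. ]
wrist -74 789 x -11.0 12.0 y [-18.   -8.2   5.4   9.1  18.8]
wrist -68 626 x -7.0 12.0 y [-18.1 -15.2  -4.6  16.   19. ]
wrist -62 541 x -11.0 12.0 y [-18.3 -15.4  -4.5  16.2  19.1]
wrist -56 519 x -8.0 12.0 y [-18.1 -15.2   5.4  16.   19. ]
wrist -50 384 x 6.0 12.0 y [-18.1 -15.3   0.4  16.1  19. ]
wrist -44 233 x -11.0 11.0 y [-16.4 -10.4   5.4  11.2  17.2]
wrist -38 17 x 3.0 8.0 y [-4.6 -4.6 -4.6  5.4  5.4]
wrist -32 1670 x -19.0 15.0 y [-11.9  -7.3   0.2   7.2  11.9]
wrist -26 233 x 5.0 15.0 y [-12.1  -9.4   0.2   9.3  11.9]
wrist -20 195 x 12.0 15.0 y [-12.1  -9.4   0.2   9.5  11.9]
wrist -14 196 x 13.0 15.0 y [-11.9  -9.2   0.1   8.9  11.6]
wrist -8 161 x 12.0 15.0 y [-11.8  -9.4   0.1   9.5  11.9]
wrist -2 152 x 12.0 15.0 y [-12.   -9.5  -1.    9.3  11.7]
wrist 4 37 x 12.0 15.0 y [-11.   -9.5   1.9   9.2  11.9]
wrist 16 43 x 9.0 10.0 y [-7.5 -6.1  0.1  5.9  7.1]
wrist 22 6602 x -22.0 22.0 y [-45.  -37.9   0.1  37.9  45. ]
sce
[... 430 characters left out ...]
0 y [-10. -10. -10. -10. -10.]
scene -32 47 x -19.0 17.0 y [-10.9  -7.6  -1.6   9.2   9.8]
scene -26 10 x 13.0 18.0 y [-11.9 -11.2  -2.8   5.9   8.3]
scene -20 18 x -7.0 17.0 y [-11.9  -7.7   3.5  10.9  11. ]
scene -14 15 x -14.0 17.0 y [-12.9  -9.1   1.1  10.2  10.8]
scene -8 10 x 14.0 17.0 y [-11.   -8.9  -1.2   6.5   9.1]
scene -2 12 x 12.0 17.0 y [-12.4 -12.   -3.5   7.8   8.4]
scene 4 6 x 9.0 15.0 y [-7.1 -5.7 -2.8 10.4 10.6]
scene 10 5 x 9.0 11.0 y [-8.6 -5.   0.8  5.4  6.5]
scene 16 19 x -17.0 19.0 y [-44.7 -37.1  -6.2   9.8  26.6]
scene 22 255 x -22.0 22.0 y [-45.  -36.4   7.9  38.3  44.9]
scene 28 4 x -19.0 19.0 y [-16.3 -11.   13.1  25.8  26.1]
352.92866912760417 194.89624421965405
```

View pics/s2.png

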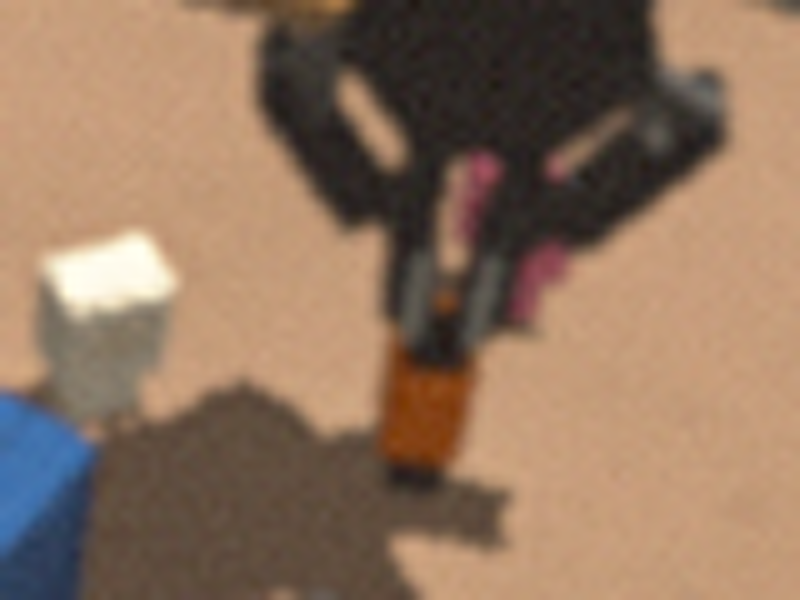

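Depth shows the real fingertips about 38 mm behind the reported TCP, so they are closing 10 mm above the relay's top. Lateral centring is good. I'll open, go 3.9 cm deeper and close, then treat the tip as TCP minus about 38 mm from here on.

Call:
jog_arm(moves=[[[6, 0, 0, 0, 0, 0, 0], [6, 0, 0, 0, 0, 0, 0], [6, 0, 0, 0, 0, 0, 0], [6, 0, 0, 0, 0, 0, 0], [6, 0, 0, 0, 0, 0, 0], [6, 0, 0, 0, 0, 0, 0], [6, 0, 0, 1.5, 0, 0, 0], [6, 0, 0, 1.4, 0, 0, 0], [6, 0, 0, 1.0, 0, 0, 0], [6, 0, 0, 0, 0, 0, 0], [1, 0, 0, 0, 0, 0, 0], [1, 0, 0, 0, 0, 0, 0], [1, 0, 0, 0, 0, 0, 0], [1, 0, 0, 0, 0, 0, 0], [1, 0, 0, 0, 0, 0, 0], [1, 0, 0, 0, 0, 0, 0], [1, 0, 0, 0, 0, 0, 0]]])

```text
time: 7.77
tool_pos: [0.449, -0.2373, -0.0117]
tool_rot: [0.001, 0.556, 0.831, -0.0]
contact_force: [-0.5, 0.5, 4.3]
gripper_width: 0.271
grasp_force: 59.2
```

```bash
cat >> h.py <<'E'
def prof(s,R,a,lo=-80,hi=30):
    w=world(a,np.ones((420,560),bool)); l=(w-s["tool_pos"])@R*1000
    for z in range(lo,hi,6):
        q=l[(l[:,2]>=z)&(l[:,2]<z+6)&(abs(l[:,1])<45)&(abs(l[:,0])<22)]
        if len(q): print(z,len(q),"x",q[:,0].min().round(),q[:,0].max().round(),"y",np.percentile(q[:,1],[0,10,50,90,100]).round(1))
E
python3 - <<'E'
from h import *
s,R=tcp()
prof(s,R,grab_frame("wrist"))
E
```

```text
t 7.77 tcp [ 0.449  -0.2373 -0.0117] yaw_y 22.46 z [ 0.0016 -0.0012 -1.    ] F [-0.5  0.5  4.3] w 23.2 g 59.2
-80 772 x -11.0 14.0 y [-33.4 -23.3 -11.2  24.   34.1]
-74 851 x -14.0 12.0 y [-24.6 -14.7   8.   16.   25.2]
-68 4801 x -19.0 16.0 y [-24.8 -10.1   0.2  11.   25.6]
-62 902 x 6.0 16.0 y [-24.8 -20.    0.6  21.2  25.6]
-56 779 x 6.0 16.0 y [-24.7 -20.1   0.2  20.9  25.5]
-50 700 x 6.0 16.0 y [-24.8 -19.7   0.2  20.6  25.7]
-44 422 x 6.0 16.0 y [-23.2 -14.2   0.7  14.5  23.6]
-38 273 x 13.0 16.0 y [-11.5  -8.9   0.7   9.5  12.3]
-32 13 x 14.0 15.0 y [-10.   -9.4  -2.2   9.3  10.9]
-26 27 x 10.0 10.0 y [-6.6 -5.7 -0.3  5.3  6.9]
-20 160 x -8.0 18.0 y [-44.9  -6.3   0.7   7.6  42.2]
-14 7814 x -22.0 22.0 y [-44.9 -39.   -1.4  38.9  45. ]
```

Gripped at 23 mm with 59 N. Next I lift, turn and carry it over the hood to above the socket.

Call:
jog_arm(moves=[[[1, 0, 0, -2.0, 0, 0, 0], [1, 0, 0, -4.0, 0, 0, 0.098], [1, 0, 0, -4.0, 0, 0, 0.098], [1, 0, 0, -4.0, 0, 0, 0.098], [1, 0, 0, -4.0, 0, 0, 0.098], [1, 0, 0, 0, 0, 0, 0.098], [1, 3.7, 1.18, 0, 0, 0, 0], [1, 3.7, 1.18, 0, 0, 0, 0], [1, 3.7, 1.18, 0, 0, 0, 0], [1, 3.7, 1.18, 0, 0, 0, 0], [1, 3.7, 1.18, 0, 0, 0, 0], [1, 3.7, 1.18, 0, 0, 0, 0], [1, 3.7, 1.18, 0, 0, 0, 0], [1, 3.7, 1.18, 0, 0, 0, 0], [1, 3.7, 1.18, 0, 0, 0, 0], [1, 3.7, 1.18, 0, 0, 0, 0], [1, 0, 0, 3.5, 0, 0, 0], [1, 0, 0, 3.5, 0, 0, 0], [1, 0, 0, 1.5, 0, 0, 0], [1, 0, 0, 0, 0, 0, 0]]])

```text
time: 9.48
tool_pos: [0.5969, 0.12, 0.0752]
tool_rot: [-0.004, 0.741, 0.672, -0.005]
contact_force: [-0.6, -0.3, -1.8]
gripper_width: 0.272
grasp_force: 59.0
```

```bash
python3 - <<'E'
from h import *
s,R=tcp()
a=grab_frame("wrist");b=grab_frame("top")
prof(s,R,a)
im=np.zeros((600,800,3),np.uint8)
im[:420,:560]=a["color"]
im[420:,:300]=cv2.resize(b["color"][170:230,190:290],(300,180))
cv2.imwrite("pics/w3.png",im)
E
```

```text
t 9.48 tcp [0.5969 0.12   0.0752] yaw_y -5.58 z [-0.012  -0.001  -0.9999] F [-0.6 -0.3 -1.8] w 23.2 g 59.0
-80 787 x -11.0 14.0 y [-33.  -22.8  12.   24.2  34. ]
-74 853 x -13.0 12.0 y [-24.7 -15.    7.9  16.   25.3]
-68 4762 x -19.0 16.0 y [-24.8 -10.2   0.1  10.8  25.6]
-62 916 x 6.0 16.0 y [-24.8 -20.4   0.5  21.1  25.5]
-56 773 x 6.0 16.0 y [-24.7 -20.    0.5  20.8  25.4]
-50 696 x 6.0 16.0 y [-24.7 -19.9   0.1  20.8  25.7]
-44 420 x 6.0 16.0 y [-23.2 -14.2   0.6  14.8  23.7]
-38 276 x 13.0 16.0 y [-11.6  -9.3   0.1   9.5  12.2]
-32 20 x 14.0 15.0 y [-9.6 -8.2  0.3  8.1 11.3]
-26 19 x 10.0 11.0 y [-6.7 -5.2  0.6  5.4  6.3]
-20 143 x 9.0 11.0 y [-7.4 -5.8  0.1  6.4  8.1]
-14 13 x 8.0 10.0 y [-7.  -5.7  3.3  7.5  8.2]
22 6781 x -22.0 22.0 y [-45.  -37.8  -6.   37.9  45. ]
28 60 x -16.0 10.0 y [-2.7 -2.  16.2 16.4 17. ]
```

View pics/w3.png

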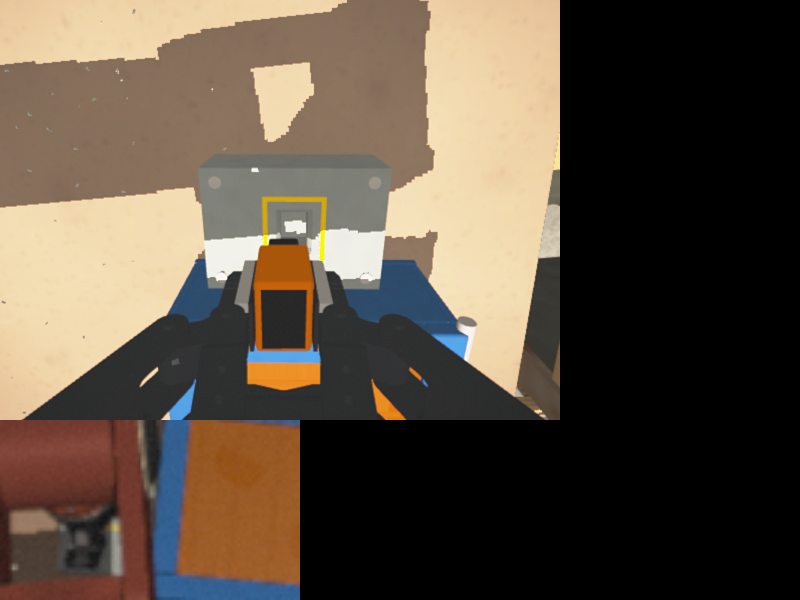

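The wrist view shows the relay lined up in yaw over the socket, whose frame spans columns 263–326 from row 198. It hides the near part of the frame, so I back off for a clear measurement.

Call:
jog_arm(moves=[[[1, 0, 0, -3.5, 0, 0, 0], [1, -2.5, 0, -1.0, 0, 0, 0], [1, -2.5, 0, 0, 0, 0, 0], [1, -1, 0, 0, 0, 0, 0], [1, 0, 0, 0, 0, 0, 0], [1, 0, 0, 0, 0, 0, 0], [1, 0, 0, 0, 0, 0, 0], [1, 0, 0, 0, 0, 0, 0]]])

```text
time: 10.25
tool_pos: [0.5958, 0.0612, 0.127]
tool_rot: [-0.0, 0.741, 0.672, -0.0]
contact_force: [0.1, -0.4, -0.3]
gripper_width: 0.271
grasp_force: 59.1
```

```bash
python3 - <<'E'
from h import *
s,R=tcp()
a=grab_frame("wrist");s,R=tcp();cv2.imwrite("pics/w4.png",a["color"])
C=a["color"].astype(int);B,G,Rr=C[...,0],C[...,1],C[...,2]
m=(Rr-B>70)&(abs(Rr-G)<70)&(G-B>60)
w=world(a,m);k=(abs(w[:,2]-.05)<.01)&(abs(w[:,0]-.6)<.05)&(abs(w[:,1]-.12)<.05)
w=w[k];l=(w-s["tool_pos"])@R*1000
print(len(w),w.mean(0).round(4),rect(w),"tool",l[:,:2].min(0).round(1),l[:,:2].max(0).round(1),cv2.minAreaRect(l[:,:2].astype(np.float32)),l[:,2].mean())
# hole: depth below top
W=world(a,np.ones((420,560),bool));L=(W-s["tool_pos"])@R*1000
c=l[:,:2].min(0)/2+l[:,:2].max(0)/2
q=L[(abs(L[:,0]-c[0])<18)&(abs(L[:,1]-c[1])<14)&(W[:,2]<.045)&(W[:,2]>.02)];print("hole",len(q),np.percentile(q,[0,5,95,100],axis=0).round(1))
prof(s,R,a,-74,-8)
# grey block top edges
q=W[(abs(W[:,2]-.05)<.004)&(abs(W[:,0]-.6)<.09)&(abs(W[:,1]-.12)<.07)];print("top",len(q),q[:,2].mean(),rect(q))
E
```

```text
t 10.25 tcp [0.5958 0.0612 0.127 ] yaw_y -5.57 z [-5.e-04  4.e-04 -1.e+00] F [ 0.1 -0.4 -0.3] w 23.2 g 59.1
t 10.3 tcp [0.5957 0.0612 0.1269] yaw_y -5.56 z [-6.e-04  3.e-04 -1.e+00] F [ 0.6 -0.8 -0.8] w 23.0 g 59.1
935 [0.6033 0.1179 0.0508] ((603.301025390625, 116.85767364501953), (49.39816665649414, 41.19915008544922), 84.34381103515625) tool [ 31.4 -18.5] [80.9 22.8] ((56.153324127197266, 2.1734676361083984), (49.398765563964844, 41.1987419128418), 0.09836865216493607) 76.08458832968786
hole 798 [[ 42.7  -6.6  82. ]
 [ 42.9  -5.8  88.9]
 [ 66.8  10.7  99.8]
 [ 68.6  11.3 101. ]]
-74 810 x -12.0 12.0 y [-24.7 -15.4   8.   15.9  25.4]
-68 4771 x -19.0 16.0 y [-25.  -10.2   0.2  10.9  25.7]
-62 909 x 6.0 16.0 y [-24.8 -20.    0.6  20.9  25.5]
-56 776 x 6.0 16.0 y [-24.8 -20.3   0.1  21.   25.5]
-50 689 x 6.0 16.0 y [-24.6 -19.8   0.6  20.4  25.6]
-44 415 x 6.0 16.0 y [-22.8 -14.    0.1  14.9  23.9]
-38 271 x 13.0 16.0 y [-11.7  -9.    0.1   9.6  12.2]
-32 13 x 15.0 15.0 y [-10.1  -2.9   5.4   8.8  10.3]
-26 29 x 10.0 11.0 y [-6.6 -5.6 -0.4  5.9  7.4]
-20 133 x 9.0 11.0 y [-7.4 -6.2  0.1  6.3  8.1]
-14 14 x 9.0 10.0 y [-5.3 -1.3  2.5  7.5  7.7]
top 18213 0.050249965044017755 ((608.9971923828125, 115.53825378417969), (86.76685333251953, 169.61749267578125), 84.81126403808594)
```

View pics/w4.png

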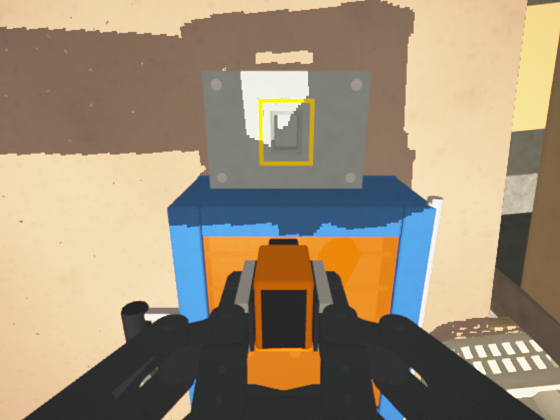

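The wrist view now shows the whole socket: frame columns 260–313, rows 100–164. The relay top is at (285,318). One finer measurement of the relay in the tool frame before I insert it.

```bash
python3 - <<'E'
from h import *
s,R=tcp();a=grab_frame("wrist")
L=(world(a,np.ones((420,560),bool))-s["tool_pos"])@R*1000
q=L[(abs(L[:,1])<9)&(L[:,2]>-62)&(L[:,2]<-34)&(L[:,0]>13)];print("front x",np.median(q[:,0]),"slope by z",np.polyfit(q[:,2],q[:,0],1),"yaw slope",np.polyfit(q[:,1],q[:,0],1))
q=L[(abs(L[:,1])<6)&(L[:,2]>-27)&(L[:,2]<-15)&(L[:,0]<14)&(L[:,0]>7)];print("foot front x",np.median(q[:,0]))
q=L[(abs(L[:,1])<12.5)&(L[:,2]>-68)&(L[:,2]<-64)];print("top x",np.percentile(q[:,0],[0,1,99,100]),"y",np.percentile(q[q[:,0]>13][:,1],[0,100]),"z",np.median(q[:,2]))
E
```

```text
t 10.3 tcp [0.5957 0.0612 0.1269] yaw_y -5.56 z [-6.e-04  3.e-04 -1.e+00] F [ 0.6 -0.8 -0.8] w 23.0 g 59.1
front x 15.007056737777573 slope by z [1.61308939e-03 1.50839598e+01] yaw slope [-2.23247245e-04  1.50045349e+01]
foot front x 10.1159928960096
top x [-19.39186304 -17.71431162  15.03047709  15.78800445] y [-11.26173789  11.87984593] z -66.29009665767995
```

Call:
jog_arm(moves=[[[1, 3.0, 0.2, 0, 0, 0, 0], [1, 2.79, 0, 0, 0, 0, 0], [1, 0, 0, 3.0, 0, 0, 0], [1, 0, 0, 2.5, 0, 0, 0], [1, 0, 0, 1.8, 0, 0, 0], [1, 0, 0, 0.8, 0, 0, 0], [1, 0, 0, 0, 0, 0, 0], [1, 0, 0, 0, 0, 0, 0], [1, 0, 0, 0, 0, 0, 0]]])

```text
time: 11.1
tool_pos: [0.605, 0.1179, 0.048]
tool_rot: [0.001, 0.741, 0.672, 0.001]
contact_force: [-0.7, 0.1, -0.5]
gripper_width: 0.267
grasp_force: 59.1
```

```bash
python3 - <<'E'
from h import *
s,R=tcp();p0=np.array([.5957,.0612,.1269]);print("moved in tool",((s["tool_pos"]-p0)@R*1000).round(1))
E
```

```text
t 11.1 tcp [0.605  0.1179 0.048 ] yaw_y -5.61 z [ 2.9e-03  2.0e-04 -1.0e+00] F [-0.7  0.1 -0.5] w 22.8 g 59.1
moved in tool [57.3  3.4 78.9]
```

Call:
jog_arm(moves=[[[1, 0, 0, 0.4, 0, 0, 0], [1, 0, 0, 0.4, 0, 0, 0], [1, 0, 0, 0.4, 0, 0, 0], [1, 0, 0, 0.3, 0, 0, 0], [1, 0, 0, 0, 0, 0, 0], [1, 0, 0, 0, 0, 0, 0]]])

```text
time: 11.6
tool_pos: [0.6032, 0.1177, 0.0306]
tool_rot: [-0.0, 0.741, 0.672, -0.0]
contact_force: [0.0, -0.2, -0.3]
gripper_width: 0.272
grasp_force: 59.5
```

```bash
python3 - <<'E'
from h import *
s,R=tcp();p0=np.array([.5957,.0612,.1269]);print("moved in tool",((s["tool_pos"]-p0)@R*1000).round(1),s["ft_torque"].round(2))
a=grab_frame("wrist");s,R=tcp()
L=(world(a,np.ones((420,560),bool))-s["tool_pos"])@R*1000
q=L[(abs(L[:,1])<12.5)&(L[:,2]>-76)&(L[:,2]<-62)&(abs(L[:,0])<12)&(abs(L[:,1])<8)];print("top z",np.median(q[:,2]))
E
```

```text
t 11.6 tcp [0.6032 0.1177 0.0306] yaw_y -5.62 z [-9.e-04  1.e-04 -1.e+00] F [ 0.  -0.2 -0.3] w 23.2 g 59.5
moved in tool [57.   2.  96.3] [ 0.04  0.02 -0.03]
t 11.65 tcp [0.6034 0.1177 0.0309] yaw_y -5.62 z [-5.e-04 -0.e+00 -1.e+00] F [ 0.4  0.7 -0.8] w 23.0 g 59.5
top z -66.28654351882034
```

The foot is 7 mm into the socket with no force. I press on.

Call:
jog_arm(moves=[[[1, 0, 0, 0.3, 0, 0, 0], [1, 0, 0, 0.3, 0, 0, 0], [1, 0, 0, 0.25, 0, 0, 0], [1, 0, 0, 0.2, 0, 0, 0], [1, 0, 0, 0.15, 0, 0, 0], [1, 0, 0, 0, 0, 0, 0], [1, 0, 0, 0, 0, 0, 0]]])

```text
time: 12.23
tool_pos: [0.6038, 0.1178, 0.0203]
tool_rot: [0.0, 0.741, 0.672, -0.0]
contact_force: [-2.9, 0.2, 5.1]
gripper_width: 0.267
grasp_force: 60.1
```

```bash
cat > m.py <<'E'
from h import *
s,R=tcp();p0=np.array([.5957,.0612,.1269]);print("moved in tool",((s["tool_pos"]-p0)@R*1000).round(1),s["ft_torque"].round(2))
a=grab_frame("wrist");s,R=tcp()
W=world(a,np.ones((420,560),bool));L=(W-s["tool_pos"])@R*1000
q=(L[:,2]>-90)&(L[:,2]<-56)&(abs(L[:,0])<11)&(abs(L[:,1])<7);print("top z tool",np.median(L[q,2]),"world",np.median(W[q,2]))
E
python3 m.py
```

```text
t 12.23 tcp [0.6038 0.1178 0.0203] yaw_y -5.61 z [-0.e+00 -1.e-04 -1.e+00] F [-2.9  0.2  5.1] w 22.8 g 60.1
moved in tool [ 57.1   2.5 106.6] [-0.05  0.45 -0.  ]
t 12.28 tcp [0.6038 0.1178 0.0203] yaw_y -5.61 z [ 0.e+00 -1.e-04 -1.e+00] F [-2.8 -0.3  5.1] w 23.2 g 60.1
top z tool -66.5382874907119 world 0.08687376960999144
```

Call:
jog_arm(moves=[[[1, 0, 0, 0.15, 0, 0, 0], [1, 0, 0, 0.15, 0, 0, 0], [1, 0, 0, 0, 0, 0, 0], [1, 0, 0, 0, 0, 0, 0]]])

```text
time: 12.62
tool_pos: [0.6038, 0.1178, 0.0203]
tool_rot: [-0.0, 0.741, 0.672, -0.001]
contact_force: [-12.5, -0.7, 20.2]
gripper_width: 0.268
grasp_force: 62.2
```

```bash
python3 m.py
```

```text
t 12.62 tcp [0.6038 0.1178 0.0203] yaw_y -5.6 z [-1.2e-03 -5.0e-04 -1.0e+00] F [-12.5  -0.7  20.2] w 22.9 g 62.2
moved in tool [ 57.1   2.7 106.6] [-0.25  1.9  -0.02]
t 12.67 tcp [0.6038 0.1178 0.0202] yaw_y -5.6 z [-1.2e-03 -5.0e-04 -1.0e+00] F [-11.6  -1.   20.7] w 23.3 g 62.2
top z tool -66.61935353069374 world 0.08686464567294472
```

It stops solidly, with the block's top about 36.6 mm above the grey top. Relieve, release, back off and check.

Call:
jog_arm(moves=[[[1, 0, 0, -0.35, 0, 0, 0], [5, 0, 0, 0, 0, 0, 0], [5, 0, 0, 0, 0, 0, 0], [5, 0, 0, 0, 0, 0, 0], [5, 0, 0, 0, 0, 0, 0], [5, 0, 0, 0, 0, 0, 0], [5, 0, 0, -2.0, 0, 0, 0], [5, 0, 0, -4.0, 0, 0, 0], [5, 0, 0, -4.0, 0, 0, 0], [5, -3.0, 0, 0, 0, 0, 0], [5, -3.0, 0, 0, 0, 0, 0], [5, 0, 0, 0, 0, 0, 0], [5, 0, 0, 0, 0, 0, 0], [5, 0, 0, 0, 0, 0, 0]]])

```text
time: 13.83
tool_pos: [0.5974, 0.0582, 0.1191]
tool_rot: [-0.0, 0.741, 0.671, -0.0]
contact_force: [0.0, 0.6, -0.7]
gripper_width: 0.589
grasp_force: 0.0
```

```bash
cat > n.py <<'E'
from h import *
s,R=tcp();a=grab_frame("wrist");s,R=tcp();print(s["joint_pos"].round(2))
u=np.array([np.cos(np.radians(-5.6)),np.sin(np.radians(-5.6)),0]);v=np.array([-u[1],u[0],0])
W=world(a,np.ones((420,560),bool));O=np.array([.604,.1175,0]);L=np.c_[(W-O)@u,(W-O)@v,W[:,2]]*1000
q=L[(abs(L[:,0])<16)&(abs(L[:,1])<22)&(L[:,2]>80)&(L[:,2]<95)]
A=np.c_[q[:,:2],np.ones(len(q))];print("relay top",len(q),np.median(q,0).round(1),"plane",np.linalg.lstsq(A,q[:,2],rcond=None)[0].round(4))
for x in((-42,-22),(22,42)):
    g=L[(L[:,0]>x[0])&(L[:,0]<x[1])&(abs(L[:,1])<20)&(abs(L[:,2]-50)<4)];print("grey",len(g),np.median(g[:,2]) if len(g) else "")
E
python3 n.py; python3 - <<'E'
from h import *
a=grab_frame("wrist");cv2.imwrite("pics/w5.png",a["color"])
b=grab_frame("top");C=b["color"].astype(int)
u=np.array([np.cos(np.radians(-5.6)),np.sin(np.radians(-5.6)),0])
# grip in top and wrist
for n,f in(("top",b),("wrist",a)):
    W=world(f,f["color"].sum(2)<150); k=(abs(W[:,0]-.474)<.03)&(abs(W[:,1]+.011)<.04)&(W[:,2]>.075)&(W[:,2]<.115); print(n,k.sum(),W[k].mean(0).round(4) if k.any() else "",rect(W[k]) if k.sum()>5 else "",W[k][:,2].max() if k.any() else "")
E
```

```text
t 13.83 tcp [0.5974 0.0582 0.1191] yaw_y -5.64 z [-1.e-03  4.e-04 -1.e+00] F [ 0.   0.6 -0.7] w 50.3 g 0.0
t 13.88 tcp [0.5974 0.0585 0.119 ] yaw_y -5.6 z [-1.1e-03  4.0e-04 -1.0e+00] F [-0.2 -0.4  0.2] w 50.0 g 0.0
[-0.03  0.05  1.74  0.    1.35  0.07]
relay top 2076 [ 0.4 -0.7 86.6] plane [ 6.70000e-03 -1.52000e-02  8.64699e+01]
grey 1570 50.20215580250979
grey 1570 50.20562186050707
top 79 [ 0.4738 -0.0118  0.0989] ((473.4660339355469, -11.511518478393555), (32.95233917236328, 15.429913520812988), 88.99583435058594) 0.10824026943230555
wrist 294 [0.478  0.0031 0.0922] ((477.79132080078125, 2.7404606342315674), (3.2872121334075928, 17.93609619140625), 83.18678283691406) 0.09979947974558395
```

View pics/w5.png

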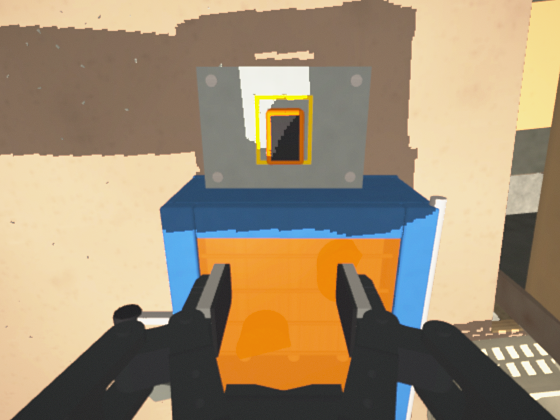

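The relay sits upright at (285,135) in the wrist view. Its top is level and 36.4 mm above the grey top, so it is home within the measurement bias. The grip shows at lower left (127,313). I turn a quarter and move above the grip.

Call:
jog_arm(moves=[[[6, 0, 0, -3.0, 0, 0, -0.1208], [6, 0, 0, 0, 0, 0, -0.1208], [6, 0, 0, 0, 0, 0, -0.1208], [6, 0, 0, 0, 0, 0, -0.1208], [6, 0, 0, 0, 0, 0, -0.1208], [6, 0, 0, 0, 0, 0, -0.1208], [6, 0, 0, 0, 0, 0, -0.1208], [6, 0, 0, 0, 0, 0, -0.1208], [6, 0, 0, 0, 0, 0, -0.1208], [6, 0, 0, 0, 0, 0, -0.1208], [6, 0, 0, 0, 0, 0, -0.1208], [6, 0, 0, 0, 0, 0, -0.1208], [6, 0, 0, 0, 0, 0, -0.1208], [6, 2.84, -2.12, 0, 0, 0, 0], [6, 2.84, -2.12, 0, 0, 0, 0], [6, 2.84, -2.12, 0, 0, 0, 0], [6, 2.84, -2.12, 0, 0, 0, 0], [6, 0, 0, 0, 0, 0, 0], [6, 0, 0, 0, 0, 0, 0], [6, 0, 0, 0, 0, 0, 0]]])

```text
time: 15.65
tool_pos: [0.4769, -0.0148, 0.1501]
tool_rot: [0.001, 0.049, 0.999, 0.0]
contact_force: [0.2, -0.4, -0.2]
gripper_width: 0.703
grasp_force: 0.0
```

```bash
python3 - <<'E'
from h import *
s,R=tcp();a=grab_frame("wrist");s,R=tcp();cv2.imwrite("pics/w6.png",a["color"])
W=world(a,a["color"].sum(2)<170);L=(W-s["tool_pos"])@R*1000
k=(abs(L[:,0])<25)&(abs(L[:,1])<30)&(W[:,2]>.07)&(W[:,2]<.11)
q=L[k];print(k.sum(),np.percentile(q,[1,50,99],axis=0).round(1),cv2.minAreaRect(q[:,:2].astype(np.float32)),"ztop",np.percentile(W[k][:,2],99))
W=world(a,np.ones((420,560),bool));L=(W-s["tool_pos"])@R*1000
for z in range(-90,-20,6):
    q=L[(L[:,2]>=z)&(L[:,2]<z+6)&(abs(L[:,1])<50)&(abs(L[:,0])<22)]
    if len(q): print(z,len(q),"y",q[q[:,1]<0][:,1].max().round(1),q[q[:,1]>0][:,1].min().round(1))
E
```

```text
t 15.65 tcp [ 0.4769 -0.0148  0.1501] yaw_y 84.39 z [ 1.2e-03  1.0e-04 -1.0e+00] F [ 0.2 -0.4 -0.2] w 60.1 g 0.0
t 15.7 tcp [ 0.4773 -0.0147  0.1502] yaw_y 84.41 z [ 1.e-03  1.e-04 -1.e+00] F [-0.1  0.9 -0. ] w 59.9 g 0.0
582 [[ -6.1 -16.2  49.1]
 [  8.6   3.7  53. ]
 [ 12.2  17.5  59.3]] ((2.8518638610839844, 0.3087635040283203), (34.82970428466797, 18.898487091064453), 89.24430084228516) ztop 0.10100921991840031
-90 1465 y -29.3 29.7
-84 977 y -29.5 29.9
-78 916 y -29.3 29.9
-72 937 y -29.4 29.8
-66 847 y -29.4 29.9
-60 729 y -29.4 29.8
-54 615 y -29.4 30.0
-48 338 y -29.4 30.0
-42 20 y -29.6 30.2
```

View pics/w6.png

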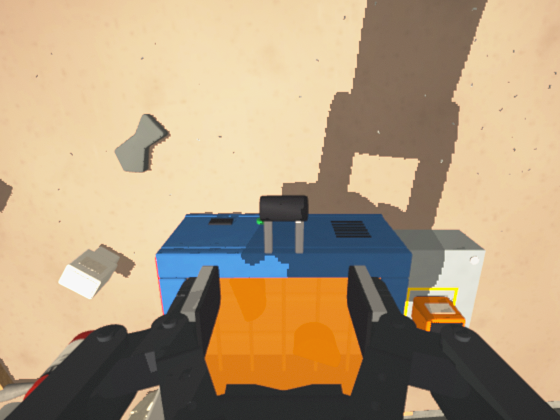

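The wrist view shows the grip at (284,208), centred between the fingers, with the relay in its socket at lower right (437,310). Next I go down and pinch the grip's ends.

Call:
jog_arm(moves=[[[6, 0.25, 0.03, 3.0, 0, 0, 0], [6, 0, 0, 3.5, 0, 0, 0], [6, 0, 0, 3.0, 0, 0, 0], [6, 0, 0, 2.0, 0, 0, 0], [6, 0, 0, 0, 0, 0, 0], [6, 0, 0, 0, 0, 0, 0], [2.5, 0, 0, 0, 0, 0, 0], [2.5, 0, 0, 0, 0, 0, 0], [2.5, 0, 0, 0, 0, 0, 0], [2.5, 0, 0, 0, 0, 0, 0], [2.5, 0, 0, 0, 0, 0, 0], [2.5, 0, 0, 0, 0, 0, 0]]])

```text
time: 16.7
tool_pos: [0.4762, -0.0147, 0.0365]
tool_rot: [0.003, 0.049, 0.999, 0.0]
contact_force: [3.9, 2.9, 2.5]
gripper_width: 0.408
grasp_force: 61.3
```

```bash
python3 - <<'E'
from h import *
tcp()
E
```

```text
t 16.7 tcp [ 0.4762 -0.0147  0.0365] yaw_y 84.36 z [ 5.5e-03 -1.0e-04 -1.0e+00] F [3.9 2.9 2.5] w 34.9 g 61.3
```

Call:
jog_arm(moves=[[[2.5, -0.05, 0, -1.41, 0, 0, 0], [2.5, -0.14, 0, -1.4, 0, 0, 0], [2.5, -0.23, 0, -1.39, 0, 0, 0], [2.5, -0.32, 0, -1.37, 0, 0, 0], [2.5, -0.41, 0, -1.35, 0, 0, 0], [2.5, -0.5, 0, -1.32, 0, 0, 0], [2.5, -0.58, 0, -1.28, 0, 0, 0], [2.5, -0.66, 0, -1.24, 0, 0, 0], [2.5, -0.74, 0, -1.2, 0, 0, 0], [2.5, -0.82, 0, -1.14, 0, 0, 0], [2.5, -0.89, 0, -1.09, 0, 0, 0], [2.5, -0.96, 0, -1.03, 0, 0, 0], [2.5, 0, 0, 0, 0, 0, 0], [2.5, 0, 0, 0, 0, 0, 0], [2.5, 0, 0, 0, 0, 0, 0]]])

```text
time: 17.95
tool_pos: [0.5346, -0.0204, 0.1851]
tool_rot: [-0.002, 0.049, 0.999, 0.0]
contact_force: [-3.2, 4.0, -1.6]
gripper_width: 0.409
grasp_force: 62.3
```

```bash
cat > o.py <<'E'
from h import *
s,R=tcp();a=grab_frame("wrist");t=grab_frame("scene");b=grab_frame("top");s,R=tcp()
u=np.array([np.cos(np.radians(-5.6)),np.sin(np.radians(-5.6)),0]);v=np.array([-u[1],u[0],0]);H=np.array([.690,-.036,.091])
for n,f in(("wrist",a),("scene",t),("top",b)):
    C=f["color"].astype(int)
    for nm,m in(("amber",(C[...,2]-C[...,0]>100)&(C[...,1]>60)),("blue",(C[...,0]-C[...,2]>60))):
        W=world(f,m)-H;L=np.c_[W@u,W@v,W[:,2]]*1000
        q=L[(L[:,0]>-185)&(L[:,0]<-15)&(abs(L[:,1])<95)&(L[:,2]>12)]
        if len(q)>40:
            # robust line z vs x
            for _ in range(5):
                p=np.polyfit(q[:,0],q[:,2],1);r=q[:,2]-np.polyval(p,q[:,0]);q=q[abs(r)<max(3,2*r.std())]
            print(n,nm,len(q),"angle",np.degrees(np.arctan(-p[0])).round(2),"off",p[1].round(1))
# red stripe / green line
C=b["color"].astype(int)
import sys
if len(sys.argv)>1:
    im=np.zeros((600,800,3),np.uint8); im[:420,:560]=a["color"]
    u0,v0=map(int,pix(t,[.6,-.05,.15])); im[420:,:320]=cv2.resize(t["color"][v0-45:v0+45,u0-80:u0+80],(320,180))
    u0,v0=map(int,pix(b,[.63,-.13,.15])); im[420:,320:640]=cv2.resize(b["color"][v0-45:v0+45,u0-80:u0+80],(320,180))
    cv2.imwrite(sys.argv[1],im)
E
python3 o.py pics/w7.png
```

```text
t 17.95 tcp [ 0.5346 -0.0204  0.1851] yaw_y 84.37 z [-0.0047  0.0012 -1.    ] F [-3.2  4.  -1.6] w 34.9 g 62.3
t 18.1 tcp [ 0.5352 -0.0204  0.1857] yaw_y 84.37 z [-2.7e-03  9.0e-04 -1.0e+00] F [-3.3  3.4 -3.6] w 34.6 g 62.3
wrist amber 1571 angle 42.69 off 2.0
wrist blue 5331 angle 40.07 off 12.0
scene amber 156 angle 42.91 off 0.5
scene blue 73 angle 44.44 off 3.6
top blue 263 angle 42.85 off 4.5
```

View pics/w7.png

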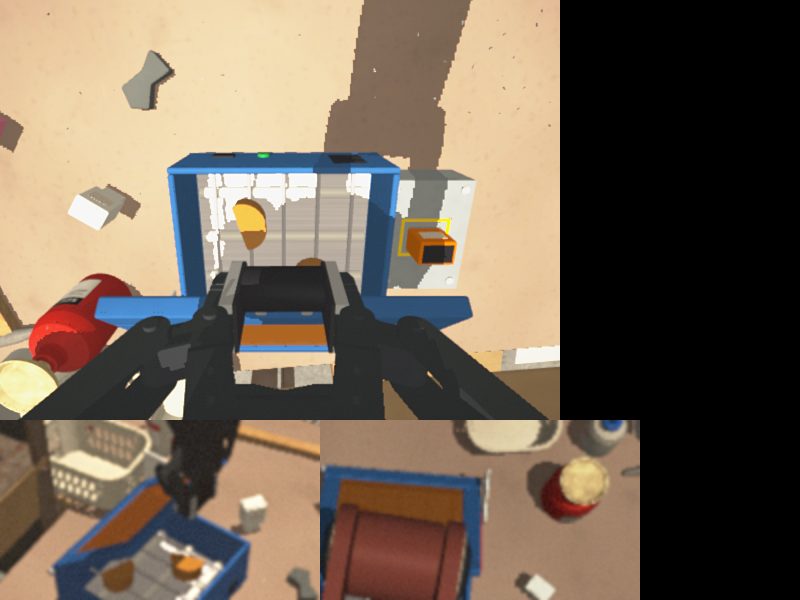

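The wrist view shows the hood raised with the grip between the pads at (285,285) and the heels visible inside; the can and relay are undisturbed. Tool travel puts the angle at about 43.7° and the surface fits at about 43°, so I refine by measuring the grip itself.

```bash
cat > g.py <<'E'
from h import *
from scipy.optimize import least_squares
u=np.array([np.cos(np.radians(-5.6)),np.sin(np.radians(-5.6)),0]);v=np.array([-u[1],u[0],0]);H=np.array([.689,-.0351,.091])
s,R=tcp();a=grab_frame("wrist");t=grab_frame("scene");b=grab_frame("top")
W=world(a,a["color"].sum(2)<200)-s["tool_pos"];L=W@R*1000
k=(abs(L[:,0])<25)&(abs(L[:,1])<14)&(L[:,2]>-80)&(L[:,2]<-40);q=L[k]
f=least_squares(lambda p:np.hypot(q[:,0]-p[0],q[:,2]-p[1])-10,[1,-54],loss="soft_l1")
c=f.x;X=s["tool_pos"]+R@np.array([c[0],0,c[1]])/1000
d=X-H;print("grip",k.sum(),c.round(1),X.round(4),"radius",np.hypot(d@u,d[2]).round(4),"angle",np.degrees(np.arctan2(d[2],-d@u)).round(2))
# edge colours by side plate, any camera: white plate/red stripe/green line
for n,fr in(("wrist",a),("scene",t),("top",b)):
    C=fr["color"].astype(int);B,G,Rr=C[...,0],C[...,1],C[...,2]
    for nm,m in(("red",(Rr-G>50)&(Rr-B>50)&(abs(G-B)<40)),("green",(G-Rr>30)&(G-B>30))):
        w=world(fr,m)-H;l=np.c_[w@u,w@v,w[:,2]]*1000
        e=l[(l[:,1]<-88)&(l[:,1]>-125)&(l[:,0]>-200)&(l[:,0]<60)&(l[:,2]>-20)]
        if len(e)>8:print(n,nm,len(e),np.median(e,0).round(),np.degrees(np.arctan(-np.polyfit(e[:,0],e[:,2],1)[0])).round(2))
E
python3 g.py
```

```text
t 18.1 tcp [ 0.5352 -0.0204  0.1857] yaw_y 84.37 z [-2.7e-03  9.0e-04 -1.0e+00] F [-3.3  3.4 -3.6] w 34.6 g 62.3
grip 3050 [  2.9 -51.7] [ 0.5324 -0.0202  0.2374] radius 0.2149 angle 42.95
top red 10 [-112.  -99.  103.] 38.84
```

The fitted grip radius comes out at 214.9 mm, so the 42.95° reading is reliable. Raise by 2°.

Call:
jog_arm(moves=[[[2.5, -0.18, 0, -0.19, 0, 0, 0], [2.5, -0.18, 0, -0.19, 0, 0, 0], [2.5, -0.18, 0, -0.18, 0, 0, 0], [2.5, 0, 0, 0, 0, 0, 0], [2.5, 0, 0, 0, 0, 0, 0], [2.5, 0, 0, 0, 0, 0, 0], [2.5, 0, 0, 0, 0, 0, 0], [2.5, 0, 0, 0, 0, 0, 0]]])

```text
time: 18.92
tool_pos: [0.542, -0.0211, 0.1922]
tool_rot: [0.0, 0.049, 0.999, 0.0]
contact_force: [0.7, 5.7, -6.6]
gripper_width: 0.405
grasp_force: 61.6
```

```bash
python3 g.py;python3 o.py
```

```text
t 18.92 tcp [ 0.542  -0.0211  0.1922] yaw_y 84.38 z [ 3.e-04  5.e-04 -1.e+00] F [ 0.7  5.7 -6.6] w 34.6 g 61.6
grip 3104 [  3.4 -51.7] [ 0.5386 -0.0208  0.2438] radius 0.2149 angle 45.34
t 19.07 tcp [ 0.542  -0.0211  0.1921] yaw_y 84.39 z [ 2.e-04  6.e-04 -1.e+00] F [-0.2  5.3 -5.8] w 34.8 g 61.6
t 19.22 tcp [ 0.542  -0.0211  0.1922] yaw_y 84.39 z [ 3.e-04  6.e-04 -1.e+00] F [ 0.1  5.8 -6.1] w 35.0 g 61.6
wrist amber 1101 angle 45.31 off 2.0
wrist blue 4585 angle -31.89 off 207.4
scene amber 61 angle 45.58 off 0.1
scene blue 58 angle 44.27 off 5.5
top blue 232 angle 45.5 off 4.6
```

Call:
jog_arm(moves=[[[2.5, 0.08, 0, 0.08, 0, 0, 0], [2.5, 0, 0, 0, 0, 0, 0], [2.5, 0, 0, 0, 0, 0, 0], [2.5, 0, 0, 0, 0, 0, 0], [2.5, 0, 0, 0, 0, 0, 0], [2.5, 0, 0, 0, 0, 0, 0], [2.5, 0, 0, 0, 0, 0, 0], [2.5, 0, 0, 0, 0, 0, 0], [2.5, 0, 0, 0, 0, 0, 0], [2.5, 0, 0, 0, 0, 0, 0], [2.5, 0, 0, 0, 0, 0, 0], [2.5, 0, 0, 0, 0, 0, 0]]])

```text
time: 20.22
tool_pos: [0.5414, -0.0211, 0.1915]
tool_rot: [0.0, 0.049, 0.999, 0.0]
contact_force: [0.5, 4.9, -5.0]
gripper_width: 0.414
grasp_force: 61.7
```

```bash
python3 g.py;python3 o.py | grep amber
```

```text
t 20.22 tcp [ 0.5414 -0.0211  0.1915] yaw_y 84.39 z [ 8.e-04  5.e-04 -1.e+00] F [ 0.5  4.9 -5. ] w 35.3 g 61.7
grip 3126 [  3.4 -51.7] [ 0.538  -0.0207  0.2432] radius 0.2149 angle 45.1
wrist amber 1190 angle 45.07 off 2.0
scene amber 71 angle 73.26 off -130.5
```

The hood is steady at 45.1° and the grip is holding. Handing in.

```bash
python3 -c "
from plant import *
print(job_done())"
```

```text
the job is handed in; nothing more can be done
None
```

The relay is plugged fully home, going by depth readings, and the arm is holding the hood open at about 45° (measured 45.1°) by its black grip; none of the other things on the bench was touched. I handed the job in at about 20 s.

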